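# Line up a condiment turntable's top with the drift, then drop in its bolts

## Task

The wooden top has been laid over the spindle of the condiment turntable, but its three brass-lined holes stand over the blank parts of the perforated steel bearing ring hidden underneath. Take the red-handled tapered drift from the hardware block, set its nose in one of the top's holes and, pressing only lightly, ease the top round until the nose drops into a hole of the ring (any of the ring's holes will do); then push the drift down until its collar rests on the wood. With the drift left standing there to hold the line until the nuts go on from below, fit the two brass thumb bolts fully home in the other two holes; never press any of them with more than about 25 N, or the bearing is dented, and do not disturb the jars.

Things in the scene. Friction and masses are not known exactly. Their poses are not given: they have to be found in the camera images.
- swivel: The turntable's foot, fixed to the counter on rubber feet: dark round casting 146 mm across, 14 mm high, with a 60 mm wide bearing housing up to 40 mm; it carries the steel bearing ring. Origin: on the counter, on the spindle's axis; z up. Under the ring's holes the space is open for 26 mm.
- ring_face (a point): Centre of the upper face of the bearing ring, 50 mm above the counter, hidden under the top (the point does not turn with the ring). Ring: steel, 124 mm across, 10 mm thick, spindle 22 mm across rising 19 mm from its middle; twelve 12 mm through-holes every 30 degrees (25 mm apart) on a 48 mm radius. Its angle is not measured. Stiff greased bearing: it turns only above 0.6 N m (12 N at the holes).
- top_middle (a point): Centre of the upper face of the wooden top: loose pale round board 160 mm across, 12 mm thick, about 0.45 kg, lying on the bearing ring, upper face 62 mm above the counter. Its 24 mm middle bore sits over the 22 mm spindle (7 mm proud of the face), so it turns by hand with 1 to 4 N at the holes and shifts only about 1 mm. z up; turns with the top.
- top_hole0 (a point): Mouth, at the upper face, of brass-lined hole 0 of the wooden top's three like 12 mm through-holes, 48 mm from its middle, 120 degrees apart. z up, moves with the top. At the start it stands over blank steel, 7 to 18 mm along the circle from the nearest ring hole each way; under 3 to 8 N the drift's nose slides on the steel and takes the top along; pressed hard it drags the ring too.
- top_hole1 (a point): Mouth, at the upper face, of brass-lined hole 1 of the wooden top's three like 12 mm through-holes, 48 mm from its middle, 120 degrees apart. z up, moves with the top. At the start it stands over blank steel, 7 to 18 mm along the circle from the nearest ring hole each way; under 3 to 8 N the drift's nose slides on the steel and takes the top along; pressed hard it drags the ring too.
- top_hole2 (a point): Mouth, at the upper face, of brass-lined hole 2 of the wooden top's three like 12 mm through-holes, 48 mm from its middle, 120 degrees apart. z up, moves with the top. At the start it stands over blank steel, 7 to 18 mm along the circle from the nearest ring hole each way; under 3 to 8 N the drift's nose slides on the steel and takes the top along; pressed hard it drags the ring too.
- drift_handle (a point): Drift, 0.12 kg, standing in a block hole, collar on the block. Red knurled handle 16 mm across, 3 to 38 mm above the underside of its collar (22 mm across, 3 thick); the point is 20 mm above that underside. Below: 24 mm of shank 11 mm across, then a taper to a blunt 7 mm nose, 44 mm below the collar in all. z up along it. Home in the top, the point is 20 mm above the wood.
- bolt1_head (a point): Brass thumb bolt 1 (both alike, either hole), 0.06 kg, standing in a block hole, collar on the block. Knurled head 16 mm across, 3 to 28 mm above the underside of its 20 mm collar; the point is 15 mm above that underside. Below: plain push-fit steel shank 8 mm across, 30 mm long, last 6.5 mm tapered to 3 mm. z up along it. Home, the point is 15 mm above the wood.
- bolt2_head (a point): Brass thumb bolt 2 (both alike, either hole), 0.06 kg, standing in a block hole, collar on the block. Knurled head 16 mm across, 3 to 28 mm above the underside of its 20 mm collar; the point is 15 mm above that underside. Below: plain push-fit steel shank 8 mm across, 30 mm long, last 6.5 mm tapered to 3 mm. z up along it. Home, the point is 15 mm above the wood.
- block: Hardware block, fixed: brown wooden block 50 x 150 mm, 48 mm high, with three 14 mm holes 45.5 mm deep in a row along its y axis, 50 mm apart; drift and bolts stand in them in any order. Origin: centre of its underside; y along the row. A water dispenser 330 mm tall (its spout 220 mm up) stands behind, between block and turntable: keep the hand on the near side of it when crossing.
- green_jar: Loose spice jar with black lid and green label, 45 mm across, 105 mm tall, to the right of the block; bystander. Origin: centre of its foot.
- red_jar: Loose spice jar with green lid and red label, 46 mm across, 105 mm tall, to the left; bystander. Origin: centre of its foot.
- honey_jar: Loose honey-coloured jar with white lid, 60 mm across, 99 mm tall, to the left; bystander. Origin: centre of its foot.

How it is judged:
On the way, in this order (a step that is already met when the one before it is completed fails the run):
1. The drift stands fully home in one of the top's holes (collar on the wood), through the bearing ring (z of drift_handle in the frame of top_middle between 0.016 and 0.022 m and (horizontal distance between drift_handle and top_hole0 below 0.003 m or horizontal distance between drift_handle and top_hole1 below 0.003 m or horizontal distance between drift_handle and top_hole2 below 0.003 m) and z of top_middle in the frame of swivel below 0.064 m and angle between top_middle's own z axis and vertical below 0.03 rad and horizontal distance between top_middle and swivel below 0.004 m), for 0.2 s.
2. With the drift still home, the first thumb bolt is fully home in another hole (z of drift_handle in the frame of top_middle between 0.016 and 0.022 m and (horizontal distance between drift_handle and top_hole0 below 0.003 m or horizontal distance between drift_handle and top_hole1 below 0.003 m or horizontal distance between drift_handle and top_hole2 below 0.003 m) and ((z of bolt1_head in the frame of top_middle between 0.011 and 0.017 m and (horizontal distance between bolt1_head and top_hole0 below 0.004 m or horizontal distance between bolt1_head and top_hole1 below 0.004 m or horizontal distance between bolt1_head and top_hole2 below 0.004 m)) or (z of bolt2_head in the frame of top_middle between 0.011 and 0.017 m and (horizontal distance between bolt2_head and top_hole0 below 0.004 m or horizontal distance between bolt2_head and top_hole1 below 0.004 m or horizontal distance between bolt2_head and top_hole2 below 0.004 m)))), for 0.2 s.
At the end, for the whole second after the job is handed in: The drift and both thumb bolts each stand in a hole of the wooden top with their collars on the wood (within 2 mm in height; drift within 3 mm, bolts within 4 mm of the hole's middle), the top lies flat on the ring over its spindle, and all is released and at rest (all of step 1 and z of bolt1_head in the frame of top_middle between 0.011 and 0.017 m and (horizontal distance between bolt1_head and top_hole0 below 0.004 m or horizontal distance between bolt1_head and top_hole1 below 0.004 m or horizontal distance between bolt1_head and top_hole2 below 0.004 m) and z of bolt2_head in the frame of top_middle between 0.011 and 0.017 m and (horizontal distance between bolt2_head and top_hole0 below 0.004 m or horizontal distance between bolt2_head and top_hole1 below 0.004 m or horizontal distance between bolt2_head and top_hole2 below 0.004 m) and linear speed of each of drift, bolt1, bolt2, top below 0.02 m/s); the robot touches nothing.
It fails at once if The drift or a bolt is pressed against the turntable or its top with more than 40 N (contact force between any of drift, bolt1, bolt2 and swivel above 40 N or contact force between any of drift, bolt1, bolt2 and top above 40 N).
It fails at once if A jar is moved by more than 30 mm or tipped (distance of any of green_jar, red_jar, honey_jar from where it was at the start of the episode above 0.03 m or angle between any of green_jar, red_jar, honey_jar's own z axis and vertical above 0.35 rad).
It also fails if it takes over 72 s, if anything falls off the work surface, if the arm or the gripper's body presses on something with over 40 N, if the wrist force passes 120 N, or if a joint passes its speed limit or range.

## Robot

A 7-joint arm with a two-finger parallel gripper is mounted at the origin on a cart in front of the work surface, level with it; the furniture and walls round the work are solid. World frame = base frame: x ahead of the robot, y to its left, z up, the work surface at z = 0. Lengths are in m, angles in rad, forces in N, time in s.
With the tool pointing down it reaches from about 0.425 to 0.875 m from the base axis. Payload 4.7 kg.
Tool frame: the origin (TCP) lies midway between the tips of the shut fingers; the grasp point (between the pads) lies 19 mm behind it; z points along the fingers, y is the line along which they close (so a half turn about z gives the same grasp; the last joint's range is limited). The gripper opens to 87 mm and grips with 3 to 60 N. Pads are 19 mm wide; open, the fingers measure 117 mm over their backs; the gripper's body (75 mm by 190 mm) begins 51 mm behind the grasp point.
Start: joints at [1.224, 0.321, -0.07, 1.45, 0.023, 1.371, -0.057], TCP at [0.229, -0.608, 0.223] pointing down, gripper open.
Joint ranges: [-2.86, 2.86], [-0.3, 2.09], [-1.38, 1.24], [0.06, 2.45], [-1.56, 4.7], [0.09, 2.05], [-2.69, 2.69]. Speed limits (rad/s): [2.57, 2.57, 3.14, 3.14, 3.14, 3.14, 3.14].

## Interface

Orientations are given as a rotation vector (axis times angle).
In Python, from cell import arm gives the robot as it stands. The module is installed in compiled form; this text tells all that it offers. Calls block until the motion is done:
- arm.move_pose(position, orientation): joint-space move of the TCP to a pose.
- arm.line_to(position, orientation=None, velocity=0.15, stop_force=None): straight line of the TCP; orientation=None keeps the orientation; velocity is the mean speed in m/s. With stop_force (N) it stops when the force on the tool has changed by that much, and returns True; else False.
- arm.movej(angles): joint-space move.
- arm.set_gripper(opening, strength=None): finger opening in m; strength is the grip in N (None keeps the last); returns when the fingers have stopped.
- arm.wait(seconds).
- arm.ik(position, orientation): joint angles nearest the present ones, or None.
- arm.state(): the state.
- arm.get_image(name): name is "scene" or "top"; returns a dict with "img" (400x640x3 uint8, red, green, blue), "z_map" (400x640 float32, m along the optical axis (not along the pixel's ray), 0 where there is no reading), "vertical_fov" (degrees; the focal length in pixels is half the picture's height over the tangent of half this angle, whatever the lens; pixels are square), "cx", "cy" (the principal point, pixels), "xyz" and "attitude" of the camera in the world. Camera axes: x right, y down, z forward; pixel columns grow to the right and rows downward; lengths in m; the calibration is good to about 2 mm. A picture is of the moment at which its call begins.
A pose or a line that the arm cannot do raises arm.Unreachable and nothing moves.
- arm.job_done(): hands the job in; it is judged then, once.
The state is a dict: "clock": time; "joint_positions": joint angles; "joint_velocities": joint speeds; "joint_efforts": joint torques, N m; "position": TCP position; "tool_rot": TCP orientation; "force": force on the tool from outside, world axes, zero at the start; "ft_torque": the same for the moment, N m; "grip_width": finger opening in m; "grip_force": force on a finger pad.
Only numpy, scipy, OpenCV 4.12 (cv2) and the standard library are available. Lean on these libraries where they do the work, as an engineer would, in place of code of your own. Each camera call takes 0.05 s, during which the arm holds its last target. There are 200 camera calls.

## Working session

There is one attempt and no reset: what is moved stays moved. The work goes in short steps, each a Python script; the robot and the scene stay as the last script left them, time stands still between calls to the robot, and variables do not carry over. Pictures are saved under pics/ and viewed, at most 10 in all, crops included, and the job is handed in when it is done.

```bash
mkdir -p pics
cat > h.py <<'E'
import numpy as np, cv2
from scipy.spatial.transform import Rotation as R
from cell import arm
def shot(n):
    return arm.get_image(n)
def cloud(d):
    f=200/np.tan(np.radians(d["vertical_fov"])/2)
    h,w=d["z_map"].shape
    f=h/2/np.tan(np.radians(d["vertical_fov"])/2)
    u,v=np.meshgrid(np.arange(w),np.arange(h)); z=d["z_map"]
    p=np.stack([(u-d["cx"])/f*z,(v-d["cy"])/f*z,z],-1)
    a=np.array(d["attitude"],float)
    M=a if a.shape==(3,3) else (R.from_rotvec(a).as_matrix() if a.size==3 else R.from_quat(a).as_matrix())
    P=p@M.T+np.array(d["xyz"]); P[z==0]=np.nan
    return P
def save(d,name): cv2.imwrite("pics/"+name,d["img"][:,:,::-1])
E
python3 - <<'E'
from h import *
for n in("top","scene"):
    d=shot(n); save(d,n+"0.png"); np.savez(n+"0.npz",P=cloud(d),img=d["img"]); print(n,d["xyz"],d["attitude"],d["vertical_fov"],d["cx"],d["cy"])
s=arm.state(); print({k:np.round(v,3) for k,v in s.items()})
E
```

```text
top [ 0.34983773 -0.02630596  1.39361952] [-2.14636955  2.2096124  -0.08830548] 54.84052167330471 320.70132992163013 200.75960048340428
scene [-0.42276413 -0.77274166  0.65049508] [-1.89170004  0.85986931 -0.53372635] 47.17424956305318 317.2549408484436 202.17570046608964
{'clock': np.float64(0.1), 'joint_positions': array([ 1.224,  0.322, -0.07 ,  1.452,  0.023,  1.371, -0.057]), 'joint_velocities': array([ 0.002, -0.002, -0.   , -0.004,  0.   , -0.   , -0.001]), 'joint_efforts': array([ 0.0000e+00, -4.9258e+01, -4.0500e-01, -3.1340e+01, -6.4000e-02,
        4.0000e-02,  0.0000e+00]), 'position': array([ 0.229, -0.608,  0.222]), 'tool_rot': array([-3.089e+00, -5.630e-01,  1.000e-03]), 'force': array([-0.863, -0.881, -0.151]), 'ft_torque': array([ 0.008, -0.008,  0.002]), 'grip_force': np.float64(0.0), 'grip_width': np.float64(0.087)}
```

View pics/top0.png

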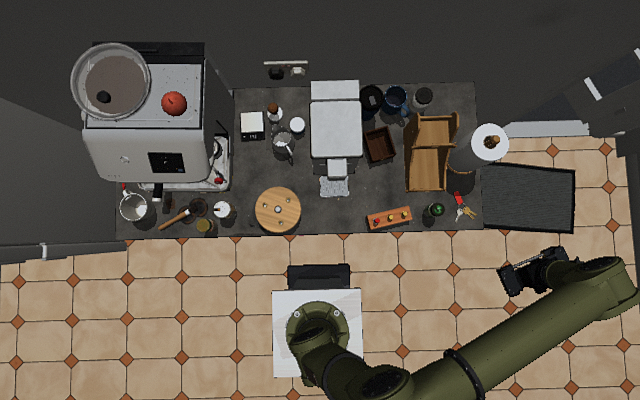

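View pics/scene0.png

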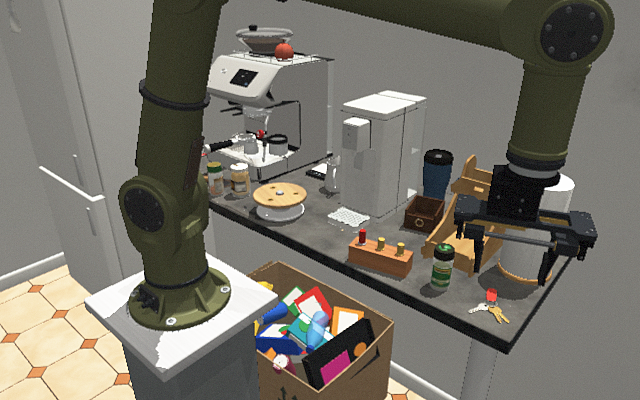

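The top view shows the turntable at (278,209). The block at (389,217) has the red drift at its left (376,219), with bolts at about (390,217) and (403,214). The green jar is at (437,209). In the scene view the drift is at (362,238) and the bolts at (380,243) and (400,249). Next I'll measure and zoom in.

Run:
```python
from h import *
D=np.load("top0.npz");P=D["P"];img=D["img"]
a=cv2.resize(img[180:240,235:325],None,fx=8,fy=8,interpolation=cv2.INTER_CUBIC)[:,:,::-1]
b=cv2.resize(img[196:236,355:455],None,fx=8,fy=8,interpolation=cv2.INTER_CUBIC)[:,:,::-1][:,:800]
o=np.zeros((600,800,3),np.uint8); 
a=cv2.resize(a,(480,320)); b=cv2.resize(b,(640,256)); o[:320,:480]=a; o[330:586,:640]=b
cv2.imwrite("pics/crop0.png",o)
hsv=cv2.cvtColor(img,cv2.COLOR_RGB2HSV)
# turntable top: z ~ .062
x,y,z=P[...,0],P[...,1],P[...,2]
U,V=np.meshgrid(np.arange(640),np.arange(400))
roi=(U>245)&(U<312)&(V>175)&(V<243)
m=roi&(z>.052)&(z<.067)
c=cv2.findContours(m.astype(np.uint8),cv2.RETR_EXTERNAL,cv2.CHAIN_APPROX_NONE)[0]; c=max(c,key=len)
pts=P[c[:,0,1],c[:,0,0]][:,:2]
A=np.c_[2*pts,np.ones(len(pts))]; s=np.linalg.lstsq(A,(pts**2).sum(1),rcond=None)[0]
print("top center",s[:2],"r",np.sqrt(s[2]+s[:2]@s[:2]),"z",np.median(z[m]),m.sum())
roi=(U>355)&(U<420)&(V>196)&(V<236)
m=roi&(z>.04)&(z<.056); q=P[m]
print("block",cv2.minAreaRect(q[:,:2].astype(np.float32)),np.median(q[:,2]))
m=roi&(z>.06); n,l=cv2.connectedComponents(m.astype(np.uint8))
for i in range(1,n):
    k=l==i; print("post",U[k].mean(),V[k].mean(),P[k].mean(0).round(4),z[k].max().round(4),k.sum(),img[k].mean(0).round())
S=np.load("scene0.npz");Q=S["P"]
u0,v0=np.arange(340),0
k=(Q[...,2]>.052)&(Q[...,2]<.12)&(Q[...,0]<.6)&(Q[...,0]>.3)&(Q[...,1]<-.12)&(Q[...,1]>-.36)
n,l=cv2.connectedComponents(k.astype(np.uint8))
for i in range(1,n):
    j=l==i
    if j.sum()>15: print("sc",np.argwhere(j).mean(0)[::-1],Q[j].mean(0).round(4),Q[j][:,2].max().round(4),j.sum())
```

```text
top center [0.43733869 0.12500844] r 0.07840898934236605 z 0.061011970111142455 1593
block ((0.39859721064567566, -0.2629861831665039), (0.049910418689250946, 0.15104153752326965), 12.190013885498047) 0.04701837034566392
post 404.1904761904762 213.14285714285714 [ 0.4086 -0.3103  0.0726] 0.079 21 [159. 131.  62.]
post 390.0 216.61904761904762 [ 0.3982 -0.2612  0.0723] 0.0799 21 [156. 130.  60.]
post 376.2916666666667 220.0 [ 0.3877 -0.2126  0.0809] 0.0896 24 [137.  36.  33.]
sc [378.97777778 196.28055556] [ 0.57   -0.1413  0.0864] 0.1197 360
sc [440.10452962 226.41114983] [ 0.5527 -0.3418  0.0719] 0.116 287
sc [362.05263158 235.95789474] [ 0.3834 -0.2191  0.0708] 0.0866 95
sc [380.94366197 242.98591549] [ 0.394  -0.268   0.0656] 0.0758 71
sc [400.47368421 248.27631579] [ 0.4042 -0.3166  0.0659] 0.0766 76
```

View pics/crop0.png

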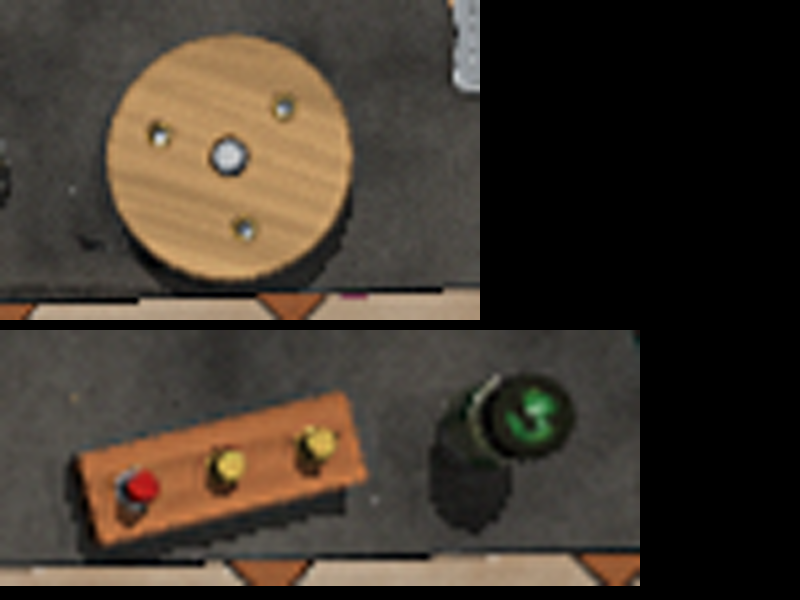

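The crop shows the three top holes at about px (265,205), (288,200) and (281,223), with the spindle at (278,209). On the block, left to right, stand the red drift and two brass bolts, with the green jar to their right. I'll fit the holes and check for obstacles.

```bash
cat >> h.py <<'E'
def ray(d,u,v,z):
    f=d["img"].shape[0]/2/np.tan(np.radians(d["vertical_fov"])/2)
    r=R.from_rotvec(d["attitude"]).apply([(u-d["cx"])/f,(v-d["cy"])/f,1]); o=np.array(d["xyz"])
    return (o+r*(z-o[2])/r[2])[:2]
def rot(th): # tool down, closing axis at angle th (rad)
    a=(th+np.pi/2)/2; return np.pi*np.array([np.cos(a),np.sin(a),0])
E
python3 - <<'E'
from h import *
d=shot("top"); img=d["img"]; P=cloud(d); x,y,z=P[...,0],P[...,1],P[...,2]
lab=cv2.cvtColor(img,cv2.COLOR_RGB2LAB).astype(float)
wood=np.median(lab[195:225,262:295].reshape(-1,3),0)
# disc by colour
U,V=np.meshgrid(np.arange(640),np.arange(400))
near=np.hypot(U-277.7,V-209.2)<28
m=(near&(lab[...,2]>145)&(lab[...,0]>100)).astype(np.uint8)
c=max(cv2.findContours(m,cv2.RETR_EXTERNAL,cv2.CHAIN_APPROX_NONE)[0],key=len)
(eu,ev),ax,_=cv2.fitEllipse(c); print("ell",eu,ev,ax,"->",ray(d,eu,ev,.062))
C=ray(d,eu,ev,.062)
for (u,v) in((265,205.3),(288.2,200.1),(281.1,223.1),(277.7,209.2)):
    k=np.hypot(U-u,V-v)<3.6
    w=np.clip(np.abs(lab-wood).sum(-1)-25,0,None)*k
    uu,vv=(w*U).sum()/w.sum(),(w*V).sum()/w.sum()
    h=ray(d,uu,vv,.062 if u!=277.7 else .069); r=h-C
    print((round(uu,2),round(vv,2)),h.round(4),"r",np.hypot(*r).round(4),"ang",np.degrees(np.arctan2(r[1],r[0])).round(1))
k=(y>-.2)&(y<.1)&(z>.12)&(x>.2)&(x<.7); print("disp xmin by height",[(h,x[k&(z>h)].min().round(3),y[k&(z>h)].min().round(3),y[k&(z>h)].max().round(3)) for h in(.12,.2,.3)])
k=(np.hypot(x-.437,y-.125)<.2)&(z>.075);n,l=cv2.connectedComponents(k.astype(np.uint8))
for i in range(1,n):
    j=l==i
    if j.sum()>12: print("near",P[j].min(0).round(3),P[j].max(0).round(3))
k=(U>420)&(U<450)&(V>195)&(V<225)&(z>.09); print("green",P[k].mean(0))
for p in((.388,-.2141),(.3986,-.263),(.4092,-.3118),(.437,.125)):
    th=np.arctan2(p[1],p[0])+np.pi/2
    for t in(th,th+np.pi):
        q=arm.ik([*p,.15],rot(t)); print(p,None if q is None else np.round(q,2))
E
```

```text
ell 277.5723571777344 208.92889404296875 (44.66211700439453, 45.167884826660156) -> [0.43642927 0.12454608]
(np.float64(264.09), np.float64(204.5)) [0.4532 0.171 ] r 0.0493 ang 70.2
(np.float64(287.98), np.float64(199.39)) [0.4685 0.0878] r 0.0488 ang -48.9
(np.float64(280.23), np.float64(222.2)) [0.3903 0.1163] r 0.0469 ang -169.8
(np.float64(277.87), np.float64(209.45)) [0.4341 0.1228] r 0.0029 ang -142.3
disp xmin by height [(0.12, np.float64(0.506), np.float64(-0.149), np.float64(0.002)), (0.2, np.float64(0.506), np.float64(-0.149), np.float64(0.002)), (0.3, np.float64(0.508), np.float64(-0.149), np.float64(0.002))]
near [ 0.559 -0.033  0.077] [0.592 0.001 0.333]
near [0.512 0.284 0.29 ] [0.557 0.31  0.335]
near [ 0.508 -0.062  0.233] [ 0.537 -0.046  0.306]
near [0.506 0.283 0.075] [0.547 0.312 0.203]
near [0.412 0.281 0.075] [0.467 0.325 0.105]
green [ 0.41812929 -0.41422614  0.10288733]
(0.388, -0.2141) [ 1.   -0.06 -0.54  2.02 -0.03  1.17  1.54]
(0.388, -0.2141) [ 0.81 -0.06 -0.35  2.02 -0.02  1.17 -1.61]
(0.3986, -0.263) [ 1.04  0.03 -0.51  1.94  0.01  1.17  1.51]
(0.3986, -0.263) [ 0.8   0.02 -0.28  1.95  0.01  1.17 -1.63]
(0.4092, -0.3118) [ 1.06  0.11 -0.49  1.86  0.06  1.18  1.47]
(0.4092, -0.3118) [ 0.8   0.09 -0.21  1.87  0.02  1.18 -1.64]
(0.437, 0.125) [ 0.68 -0.02 -0.99  1.98 -0.02  1.17  1.55]
(0.437, 0.125) [ 0.87 -0.02 -1.17  1.98 -0.02  1.17 -1.59]
```

```bash
cat >> h.py <<'E'
C=np.array([.4373,.1250]); PH=np.radians([70.5,-49.5,-169.5])
HOLE=lambda i,dth=0: C+.048*np.array([np.cos(PH[i]+dth),np.sin(PH[i]+dth)])
BC=np.array([.3986,-.263]); E_=np.array([-.211,.977])*.05
POST=[BC+E_,BC,BC-E_]
E
python3 - <<'E'
from h import *
for i in range(3):
  for dd in(-60,-22,0,22,60):
    p=HOLE(i,np.radians(dd)); th=np.arctan2(p[1],p[0])+np.pi/2
    print(i,dd,p.round(3),np.hypot(*p).round(3),[arm.ik([*p,zz],rot(th)) is not None for zz in(.068,.09,.13,.16)])
for p in POST: 
    th=np.arctan2(p[1],p[0])+np.pi/2; print(p,[arm.ik([*p,zz],rot(th)) is not None for zz in(.054,.09,.13,.16)])
E
```

```text
0 -60 [0.484 0.134] 0.503 [True, True, True, True]
0 -22 [0.469 0.161] 0.496 [True, True, True, True]
0 0 [0.453 0.17 ] 0.484 [True, True, True, True]
0 22 [0.435 0.173] 0.468 [True, True, True, True]
0 60 [0.406 0.161] 0.437 [True, True, True, True]
1 -60 [0.421 0.08 ] 0.429 [True, True, True, True]
1 -22 [0.453 0.079] 0.459 [True, True, True, True]
1 0 [0.468 0.089] 0.477 [True, True, True, True]
1 22 [0.48  0.103] 0.491 [True, True, True, True]
1 60 [0.484 0.134] 0.503 [True, True, True, True]
2 -60 [0.406 0.161] 0.437 [True, True, True, True]
2 -22 [0.39  0.135] 0.413 [True, True, True, True]
2 0 [0.39  0.116] 0.407 [True, True, True, True]
2 22 [0.397 0.099] 0.409 [True, True, True, True]
2 60 [0.421 0.08 ] 0.429 [True, True, True, True]
[ 0.38805 -0.21415] [True, True, True, True]
[ 0.3986 -0.263 ] [True, True, True, True]
[ 0.40915 -0.31185] [True, True, True, True]
```

```bash
cat >> h.py <<'E'
rad=np.radians
def st(tag=""):
    s=arm.state(); print(tag,"t",round(s["clock"],2),"p",np.round(s["position"],4),"F",np.round(s["force"],2),"w",round(s["grip_width"],4),"gf",round(s["grip_force"],1)); return s
def pick(i,th=rad(75)):
    p=POST[i]
    arm.line_to([*p,.054],rot(th),velocity=.15,stop_force=10) and print("STOPPED EARLY")
    st("down"); arm.set_gripper(.0,40); st("grip")
E
python3 - <<'E'
from h import *
arm.set_gripper(.034,40)
arm.move_pose([*POST[0],.13],rot(rad(75))); st("above")
pick(0)
arm.line_to([*POST[0],.115],velocity=.15); st("up")
for n in("top","scene"): save(shot(n),n+"1.png")
img=np.hstack([cv2.resize(cv2.imread("pics/scene1.png")[150:300,280:480],(400,300)),cv2.resize(cv2.imread("pics/top1.png")[150:300,280:480],(400,300))]); cv2.imwrite("pics/c1.png",img)
E
```

```text
above t 2.86 p [ 0.3882 -0.215   0.1304] F [-0.11 -0.37  0.25] w 0.0341 gf 0.0
down t 3.52 p [ 0.3885 -0.2146  0.0545] F [-0.09 -0.23  0.27] w 0.0342 gf 0.0
grip t 4.02 p [ 0.3884 -0.2146  0.0546] F [-0.35 -0.99  2.76] w 0.0144 gf 39.9
up t 4.58 p [ 0.3875 -0.2139  0.1143] F [-0.16  0.4  -2.04] w 0.0143 gf 39.9
```

View pics/c1.png

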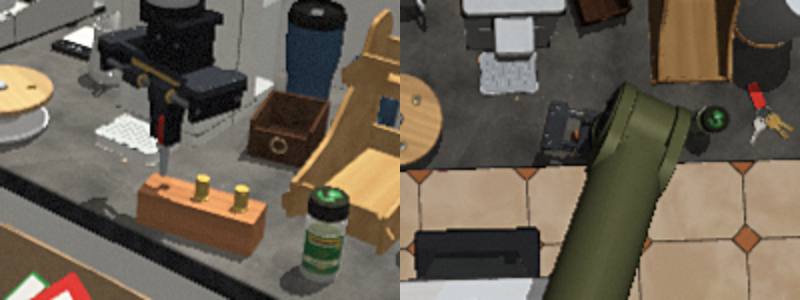

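The scene view (left half) shows the drift held upright in the fingers, nose clear of the block, with both bolts still standing. Now I'll cross to hole 0 and lower gently.

Run:
```python
from h import *
arm.line_to([*POST[0],.14],velocity=.2)
arm.line_to([.425,-.02,.14],rot(rad(90)),velocity=.25)
h=HOLE(0)
arm.line_to([*h,.135],velocity=.2); arm.wait(.3); st("above")
arm.line_to([*h,.114],velocity=.08)
print(arm.line_to([*h,.094],velocity=.02,stop_force=3)); st("contact")
save(shot("scene"),"scene2.png"); save(shot("top"),"top2.png")
a=cv2.imread("pics/scene2.png")[140:240,200:340]; cv2.imwrite("pics/c2.png",cv2.resize(a,(700,500),interpolation=cv2.INTER_CUBIC))
```

```text
above t 7.3 p [0.4534 0.1695 0.135 ] F [-0.05 -0.46 -1.02] w 0.0142 gf 39.9
True
contact t 8.41 p [0.4535 0.1702 0.1003] F [-1.08 -0.55  4.47] w 0.0146 gf 39.9
```

View pics/c2.png

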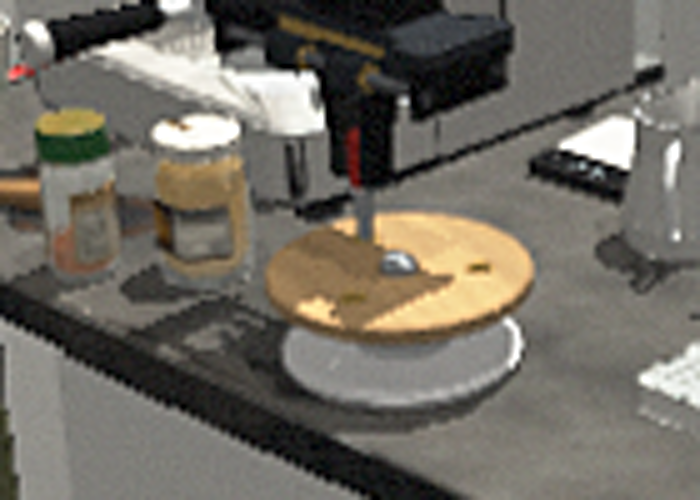

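The scene view shows the drift standing in the back-left hole, with the nose on the steel (TCP at 0.1003, as expected). The top lies flat and the jars are clear. Now I'll drag it clockwise in small arc steps, keeping the force at about 5 N.

Run:
```python
from h import *
z=arm.state()["position"][2]; ang=0; drop=False
while ang>-24:
    ang-=1.2
    arm.line_to([*HOLE(0,rad(ang)),z],velocity=.02)
    s=arm.state(); F=s["force"]; f=F[2]+1.2
    print(round(ang,1),round(z,4),s["position"].round(4),F.round(1))
    if np.hypot(*F[:2])>11: print("lateral high"); break
    if f<2:
        hit=arm.line_to([*HOLE(0,rad(ang)),z-.004],velocity=.015,stop_force=4)
        z=arm.state()["position"][2]; print(" probe",hit,round(z,4),arm.state()["force"].round(1))
        if z<.0978: drop=True;break
    elif f>7: z+=.0003
    elif f<4: z-=.0002
print("DROP",drop,ang); st()
```

```text
-1.2 0.1003 [0.4544 0.17   0.1003] [0.2 0.5 3.4]
-2.4 0.1003 [0.4549 0.1699 0.1002] [-2.9  0.3  3.7]
-3.6 0.1003 [0.4556 0.1696 0.1002] [-3.   0.8  4.8]
-4.8 0.1003 [0.4562 0.1694 0.1002] [-4.8  3.3  5.9]
-6.0 0.1006 [0.4576 0.1682 0.1001] [-2.5  2.2 -0.4]
 probe True 0.0991 [-0.7 -0.2  2.4]
-7.2 0.0991 [0.4585 0.1677 0.0989] [-3.  1.  2.]
-8.4 0.0989 [0.459  0.1676 0.0988] [-5.3  1.3  4.6]
-9.6 0.0989 [0.4596 0.1672 0.0986] [-5.4  1.3  3.7]
-10.8 0.0989 [0.4603 0.1668 0.0986] [-5.6  1.5  4.2]
-12.0 0.0989 [0.4611 0.1663 0.0985] [-4.9  1.2  4.8]
-13.2 0.0989 [0.462  0.1657 0.0985] [-4.6  2.3  2.7]
-14.4 0.0987 [0.4628 0.1654 0.0983] [-5.4  1.6  3.8]
-15.6 0.0987 [0.4637 0.1648 0.0983] [-5.5  2.1  2.8]
-16.8 0.0987 [0.4645 0.1643 0.0982] [-4.8  3.   2.6]
-18.0 0.0985 [0.465  0.1641 0.0981] [-5.6  1.8  3.4]
-19.2 0.0985 [0.4657 0.1638 0.0981] [-6.3  3.2  3.6]
-20.4 0.0985 [0.4664 0.1635 0.0981] [-6.1  3.2  2.6]
-21.6 0.0983 [0.4673 0.1633 0.0981] [-5.2  4.3  3.6]
-22.8 0.0983 [0.4681 0.1629 0.0981] [-5.7  4.8  3.3]
-24.0 0.0983 [0.4688 0.1626 0.0981] [-5.6  6.4  2.6]
-25.2 0.0981 [0.4697 0.1623 0.098 ] [-5.2  6.3  3.7]
DROP False -25.199999999999992
 t 14.03 p [0.4697 0.1623 0.098 ] F [-5.18  6.33  3.75] w 0.0146 gf 40.1
```

Run:
```python
from h import *
d=shot("scene"); t=shot("top"); st()
a=cv2.resize(d["img"][150:230,225:325],(500,400),interpolation=cv2.INTER_CUBIC)
b=cv2.resize(t["img"][175:245,240:315],(300,280),interpolation=cv2.INTER_CUBIC)
o=np.zeros((400,800,3),np.uint8);o[:,:500]=a;o[:280,500:]=b
cv2.imwrite("pics/c3.png",o[:,:,::-1])
```

```text
t 14.12 p [0.4696 0.1623 0.098 ] F [-4.72  7.45  2.81] w 0.0146 gf 40.1
```

View pics/c3.png

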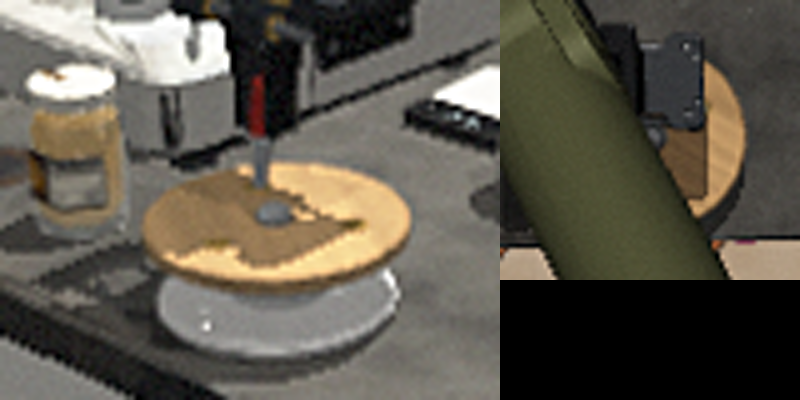

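Run:
```python
from h import *
d=shot("scene"); save(d,"scene3.png")
def show(l,pts):
    for p in pts:
        h=ray(d,*p,.062); r=h-C; print(l,p,h.round(4),np.hypot(*r).round(4),np.degrees(np.arctan2(r[1],r[0])).round(1))
show("c2",[(270,199.6),(295.8,193.6),(273.6,188.2)]); show("c3",[(268,199),(295,194.4),(277.6,187.2)])
ims=[cv2.imread("pics/"+n) for n in("scene0.png","scene2.png","scene3.png")]
o=np.vstack([cv2.resize(np.hstack([i[176:216,245:315] for i in ims[:2]]),None,fx=5.7,fy=5.7,interpolation=cv2.INTER_CUBIC),cv2.resize(np.hstack([ims[2][176:216,245:315],ims[2][176:216,245:315]*0]),None,fx=5.7,fy=5.7,interpolation=cv2.INTER_CUBIC)])
cv2.imwrite("pics/c4.png",o);print(o.shape)
```

```text
c2 (270, 199.6) [0.3862 0.1113] 0.053 -165.0
c2 (295.8, 193.6) [0.4648 0.0828] 0.0503 -56.9
c2 (273.6, 188.2) [0.4479 0.16  ] 0.0366 73.2
c3 (268, 199) [0.3851 0.1185] 0.0526 -172.9
c3 (295, 194.4) [0.4592 0.0808] 0.0493 -63.6
c3 (277.6, 187.2) [0.4611 0.1561] 0.0391 52.6
(456, 798, 3)
```

View pics/c4.png

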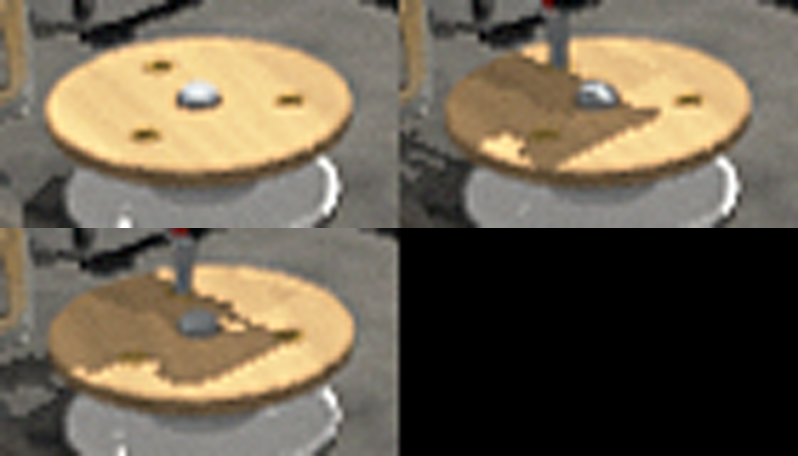

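The third frame shows the top turned only about 7.5°, with the drift leaning. So the nose caught the edge of a ring hole near -6…-9°, and I've been tilting the drift since. I'll back off until the side force vanishes, then probe down.

Run:
```python
from h import *
z=.0985; ang=-25.2
while ang<-9.5:
    ang+=2.4
    arm.line_to([*HOLE(0,rad(ang)),z],velocity=.03)
    s=arm.state(); F=s["force"]; print(round(ang,1),s["position"].round(4),F.round(1))
    if np.hypot(*F[:2])<1.5 and ang>-20: break
xy=HOLE(0,rad(ang))
for k in range(8):
    z-=.0015
    arm.line_to([*xy,z],velocity=.02); s=arm.state(); F=s["force"]; print("down",xy.round(4),round(z,4),s["position"].round(4),F.round(1))
    if F[2]>8: break
    xy=xy+np.clip(F[:2]*.00025,-.0012,.0012)
```

```text
-22.8 [0.4689 0.1626 0.0982] [-3.5  4.5  1. ]
-20.4 [0.468  0.1625 0.0983] [-1.3  3.6 -1.5]
-18.0 [0.4669 0.1626 0.0985] [-0.5  2.  -1.2]
-15.6 [0.4654 0.1637 0.0986] [ 0.3 -0.2 -1.3]
down [0.4649 0.1643] 0.097 [0.4652 0.1639 0.097 ] [ 1.2 -1.5 -1.8]
down [0.4652 0.1639] 0.0955 [0.4653 0.1639 0.0954] [ 1.5  0.4 -2. ]
down [0.4656 0.164 ] 0.094 [0.4654 0.164  0.0938] [ 1.1  0.4 -1.9]
down [0.4658 0.1641] 0.0925 [0.4656 0.1641 0.0923] [ 0.2  0.3 -1.2]
down [0.4659 0.1642] 0.091 [0.4657 0.1642 0.0909] [-0.3  0.1 -0.6]
down [0.4658 0.1642] 0.0895 [0.4657 0.1642 0.0894] [ 0.6 -0.3 -1.7]
down [0.466  0.1641] 0.088 [0.4658 0.1643 0.0879] [-0.6  0.1 -1.3]
down [0.4658 0.1641] 0.0865 [0.4657 0.1644 0.0864] [ 0.1  1.  -0.5]
```

It has dropped in with almost no force. I'll continue down the same way.

Run:
```python
from h import *
z=.0865; xy=np.array([.4658,.1643])
for k in range(40):
    z-=.001
    arm.line_to([*xy,z],velocity=.02); s=arm.state(); F=s["force"]; print(xy.round(4),round(z,4),s["position"].round(4),F.round(1))
    if F[2]>9 or z<.0655: break
    xy=xy+np.clip(F[:2]*.0002,-.001,.001)
```

```text
[0.4658 0.1643] 0.0855 [0.4658 0.1645 0.0855] [-0.5  0.8  0.2]
[0.4657 0.1645] 0.0845 [0.4658 0.1646 0.0847] [-0.7  1.1  2.2]
[0.4656 0.1647] 0.0835 [0.4658 0.1648 0.0837] [-0.2  1.3  3.9]
[0.4655 0.165 ] 0.0825 [0.4657 0.1649 0.0826] [-2.5  0.1  3.5]
[0.465 0.165] 0.0815 [0.4653 0.165  0.0816] [-0.9  1.   3.9]
[0.4648 0.1652] 0.0805 [0.465  0.1651 0.0804] [-0.3  0.5  3.2]
[0.4648 0.1653] 0.0795 [0.4648 0.1652 0.0793] [0.  0.5 1.5]
[0.4648 0.1654] 0.0785 [0.4646 0.1653 0.0783] [0.4 0.4 1.6]
[0.4649 0.1655] 0.0775 [0.4646 0.1653 0.0773] [-0.8 -0.2  1.2]
[0.4647 0.1654] 0.0765 [0.4645 0.1653 0.0764] [0.6 0.3 0.5]
[0.4648 0.1655] 0.0755 [0.4646 0.1654 0.0754] [-0.9  0.2  1.3]
[0.4646 0.1655] 0.0745 [0.4645 0.1654 0.0744] [-1.9 -0.3  1.9]
[0.4643 0.1654] 0.0735 [0.4643 0.1654 0.0734] [-0.7 -1.2  1.9]
[0.4641 0.1652] 0.0725 [0.4642 0.1654 0.0725] [-1.  -0.1  1.4]
[0.4639 0.1652] 0.0715 [0.464  0.1653 0.0715] [0.  0.8 1.7]
[0.4639 0.1653] 0.0705 [0.464  0.1654 0.0705] [-0.3  0.3  2.8]
[0.4639 0.1654] 0.0695 [0.4639 0.1654 0.0695] [-0.3  0.5  2.3]
[0.4638 0.1655] 0.0685 [0.4639 0.1655 0.069 ] [-1.6 -0.2  8.1]
[0.4635 0.1655] 0.0675 [0.464  0.1655 0.0688] [-3.1 -1.2 14.1]
```

```bash
cat >> h.py <<'E'
DTH=rad(-13.9)
E
python3 - <<'E'
from h import *
arm.line_to([.464,.1655,.0686],velocity=.02); st("relax")
arm.set_gripper(.034); st("open")
arm.line_to([.464,.1655,.14],velocity=.15)
arm.line_to([.425,-.02,.15],rot(rad(90)),velocity=.3)
d=shot("scene"); save(d,"scene5.png")
arm.line_to([*POST[1],.10],rot(rad(75)),velocity=.25); 
pick(1)
arm.line_to([*POST[1],.14],velocity=.15); st("up")
d=shot("scene"); t=shot("top"); np.savez("t5.npz",img=t["img"])
a=cv2.resize(cv2.imread("pics/scene5.png")[160:230,230:330],(450,315),interpolation=cv2.INTER_CUBIC)
b=cv2.resize(d["img"][190:290,330:430],(315,315),interpolation=cv2.INTER_CUBIC)[:,:,::-1]
cv2.imwrite("pics/c5.png",np.hstack([a,b]))
E
```

```text
relax t 22.18 p [0.4639 0.1655 0.069 ] F [-3.14 -0.97  8.14] w 0.014 gf 39.9
open t 22.85 p [0.464  0.1655 0.0685] F [-0.01 -0.02 -0.85] w 0.034 gf 0.0
down t 25.92 p [ 0.3989 -0.2622  0.0543] F [-0.23  0.45 -0.23] w 0.0343 gf 0.0
grip t 26.42 p [ 0.399  -0.2634  0.0546] F [-0.06  0.2   2.68] w 0.0146 gf 40.0
up t 27.14 p [ 0.3979 -0.2626  0.1391] F [ 0.14 -0.26  0.24] w 0.0143 gf 40.0
```

View pics/c5.png

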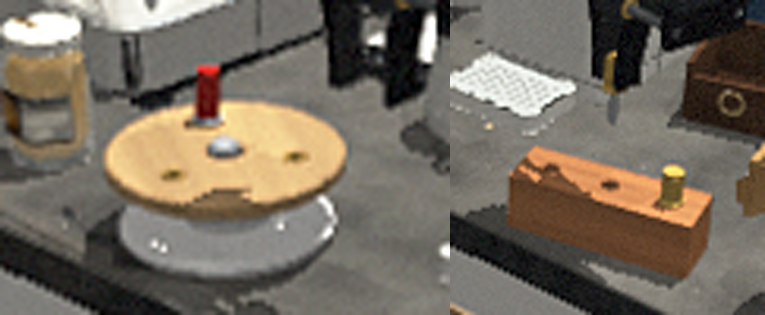

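The left crop shows the drift standing upright with its collar on the wood. The right crop shows the bolt held upright, with the second bolt still in the block. Next, the bolt goes into hole 1.

```bash
cat >> h.py <<'E'
def insert(i,th):
    xy=HOLE(i,DTH); print("target",xy)
    arm.line_to([.425,-.02,.14],rot(rad(90)),velocity=.3)
    arm.line_to([*xy,.13],rot(th),velocity=.25); arm.line_to([*xy,.101],velocity=.1); arm.wait(.15); st("pre")
    if arm.line_to([*xy,.088],velocity=.04,stop_force=5): st("STOPPED"); return False
    st("in"); z=.088
    while z>.065:
        z-=.0015
        arm.line_to([*xy,z],velocity=.03); s=arm.state(); F=s["force"]
        if F[2]>7: st("contact"); break
        xy=xy+np.clip(F[:2]*.0002,-.001,.001)
    if s["position"][2]>.072: print("NOT HOME"); return False
    p=s["position"]; arm.line_to([*p[:2],p[2]],velocity=.02); arm.set_gripper(.034); st("open")
    arm.line_to([*p[:2],.135],velocity=.15); return True
E
python3 - <<'E'
from h import *
print(insert(1,rad(80)))
E
```

```text
target [0.45879244 0.0820806 ]
pre t 29.38 p [0.4593 0.0819 0.1016] F [ 0.35 -0.09 -0.69] w 0.0144 gf 40.0
in t 29.86 p [0.459  0.0821 0.0878] F [ 2.32 -0.6  -1.8 ] w 0.014 gf 40.0
contact t 33.36 p [0.4608 0.0832 0.0684] F [-3.99 -1.27 15.13] w 0.0146 gf 40.0
open t 34.28 p [0.4608 0.0832 0.0684] F [ 0.03 -0.7  -0.4 ] w 0.034 gf 0.0
True
```

Run:
```python
from h import *
arm.line_to([.425,-.02,.15],rot(rad(90)),velocity=.3)
d=shot("scene"); save(d,"scene6.png")
arm.line_to([*POST[2],.10],rot(rad(75)),velocity=.25)
pick(2)
arm.line_to([*POST[2],.14],velocity=.15); s=st("up")
if s["grip_width"]>.01: print(insert(2,rad(90)))
arm.line_to([.425,-.02,.2],rot(rad(90)),velocity=.3); st()
d=shot("scene"); save(d,"scene7.png")
a=[cv2.resize(cv2.imread("pics/"+n)[160:230,230:330],(400,280),interpolation=cv2.INTER_CUBIC) for n in("scene6.png","scene7.png")]
cv2.imwrite("pics/c7.png",np.hstack(a))
```

```text
down t 37.3 p [ 0.4094 -0.3111  0.0542] F [ 0.47 -0.27  0.65] w 0.0341 gf 0.0
grip t 37.8 p [ 0.4096 -0.3123  0.0547] F [-0.97 -0.27  3.  ] w 0.0142 gf 40.0
up t 38.52 p [ 0.4085 -0.3114  0.139 ] F [ 0.24  0.11 -0.7 ] w 0.0143 gf 40.0
target [0.38938449 0.12784671]
pre t 41.0 p [0.39   0.1277 0.1016] F [ 0.19 -0.63  0.18] w 0.0146 gf 40.0
STOPPED t 41.3 p [0.3891 0.1265 0.0912] F [-0.43 -1.52 -1.58] w 0.0145 gf 40.0
False
 t 42.07 p [ 0.4242 -0.0181  0.199 ] F [-0.08  0.12 -2.1 ] w 0.0143 gf 40.0
```

View pics/c7.png

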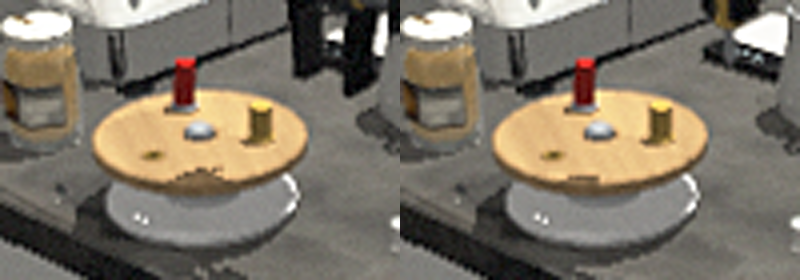

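The crops show the drift and first bolt home, the near hole still empty at crop (551,155), and the second bolt still in the fingers. The stop was only a light side touch inside the hole. I'll retry with stepwise compliance and a target shifted about 1.3 mm.

Run:
```python
from h import *
xy=np.array([.3896,.1264]); st()
arm.line_to([*xy,.13],velocity=.25); arm.line_to([*xy,.101],velocity=.1); arm.wait(.15); st("pre")
z=.101; ok=False
while z>.065:
    z-=.0015
    arm.line_to([*xy,z],velocity=.03); s=arm.state(); F=s["force"]
    print(round(z,4),s["position"].round(4),F.round(1))
    if F[2]>7: break
    if z<.098: xy=xy+np.clip(F[:2]*.0002,-.001,.001)
p=s["position"]
if p[2]<.072:
    arm.line_to(p,velocity=.02); arm.set_gripper(.034); st("open")
    arm.line_to([*p[:2],.135],velocity=.15)
    arm.line_to([.425,-.02,.2],rot(rad(90)),velocity=.3)
    d=shot("scene"); save(d,"scene8.png"); P=cloud(d)
    cv2.imwrite("pics/c8.png",cv2.resize(d["img"][150:230,190:330],(700,400),interpolation=cv2.INTER_CUBIC)[:,:,::-1]); st()
```

```text
t 42.12 p [ 0.424  -0.0178  0.1987] F [ 0.43 -0.93 -1.57] w 0.0142 gf 40.0
pre t 43.52 p [0.3903 0.1263 0.1017] F [-0.22 -0.54 -0.36] w 0.0143 gf 40.0
0.0995 [0.3897 0.1264 0.0996] [ 0.  0. -1.]
0.098 [0.3895 0.1264 0.0979] [ 0.3 -0.1 -0.6]
0.0965 [0.3895 0.1264 0.0964] [-0.1 -0.6 -0.1]
0.095 [0.3895 0.1263 0.0949] [ 0.5  0.4 -0.4]
0.0935 [0.3896 0.1264 0.0934] [ 1.1 -0.5 -1. ]
0.092 [0.3898 0.1261 0.0919] [0.3 0.3 0.4]
0.0905 [0.3898 0.1261 0.0904] [ 0.2 -1.2 -0.8]
0.089 [0.3899 0.126  0.0889] [ 0.  -0.8 -0.6]
0.0875 [0.3899 0.126  0.0874] [-0.6  0.4 -1.1]
0.086 [0.3898 0.126  0.0859] [ 0.  -0.6 -1.3]
0.0845 [0.3898 0.1259 0.0844] [-0.6 -1.   0.3]
0.083 [0.3897 0.1258 0.0829] [ 0.5 -0.3 -0.6]
0.0815 [0.3898 0.1257 0.0814] [ 0.1 -0.1 -0.6]
0.08 [0.3898 0.1256 0.0799] [-0.5 -0.4 -1.5]
0.0785 [0.3897 0.1255 0.0784] [-0.2  0.1 -0.1]
0.077 [0.3896 0.1255 0.0769] [ 0.1 -0.5 -0.6]
0.0755 [0.3896 0.1254 0.0754] [-0.2 -0.  -0.1]
0.074 [0.3896 0.1254 0.0739] [ 0.6 -1.2 -0.3]
0.0725 [0.3898 0.1253 0.0724] [ 0.2  0.6 -1.1]
0.071 [0.3898 0.1254 0.0709] [ 0.3 -0.3 -0.7]
0.0695 [0.3899 0.1253 0.0694] [ 0.  -0.1 -0. ]
0.068 [0.3903 0.1253 0.0686] [-2.  -1.7  6.1]
0.0665 [0.3904 0.1253 0.0683] [-6.3 -1.5 19.7]
open t 50.2 p [0.3903 0.1253 0.0683] F [-0.14  1.01  0.09] w 0.034 gf 0.0
 t 51.53 p [ 0.424  -0.0184  0.1986] F [-0.8   0.32  0.49] w 0.0344 gf 0.0
```

View pics/c8.png

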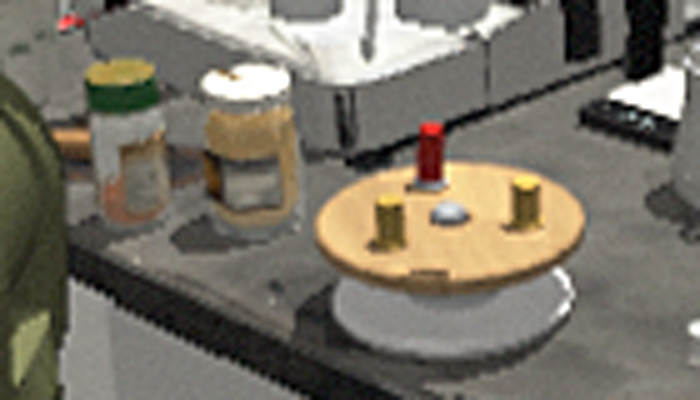

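The picture shows the drift at (431,155) and both bolts at (390,222) and (525,205). All stand upright with collars on the wood, the top is flat and the jars are where they were.

```bash
python3 -c "
from cell import arm
print(arm.job_done())"
```

```text
the job is handed in; nothing more can be done
None
```

The job is handed in: in the last picture the drift and both thumb bolts stand in the top's three holes with collars on the wood, the top is flat, the gripper is clear and the jars by the turntable look undisturbed (about 51.5 s used, highest push about 20 N); the hand-in call gave no verdict.

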